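# Load a swing-out centrifuge rotor in balance

### The arm

A 6-joint arm with a two-finger parallel gripper is mounted at the origin on a cart in front of the work surface, level with it; the furniture and walls round the work are solid. World frame = base frame: x ahead of the robot, y to its left, z up, the work surface at z = 0. Lengths are in m, angles in degrees, forces in N, time in s.
With the tool pointing down it reaches from about 0.4 to 0.825 m from the base axis. Payload 7 kg.
Tool frame: the origin (TCP) lies midway between the tips of the shut fingers; the grasp point (between the pads) lies 19 mm behind it; z points along the fingers, y is the direction in which the jaws open and shut (so a half turn about z gives the same grasp; the last joint's range is limited). The gripper opens to 88 mm and grips with 3 to 60 N. Pads are 19 mm wide; open, the fingers measure 130 mm over their backs; the gripper's body (78 mm by 193 mm) begins 47 mm behind the grasp point.
Start: joints at [-58.551, 20.546, 0.682, 0, -70.136, -16.507], TCP at [0.174, -0.652, 0.227] pointing down, gripper open.
Joint ranges: [-176.03, 176.03], [-82.01, 121.73], [-58.28, 71.71], [-173.87, 95.51], [-174.79, -0.11], [-173.66, 173.66]. Speed limits (degrees/s): [136.94, 136.94, 172.46, 180, 180, 180].

### API

Orientations are given as [roll, pitch, yaw] about the fixed x, y, z axes, in that order (R = Rz(yaw) Ry(pitch) Rx(roll)).
In Python, from plant import ctrl, snapshot gives the robot as it stands.
- The arm moves only by the shell command python3 -m pendant 'ROWS'. ROWS is JSON, a list of rows, each a list of 7 numbers: the shift along the tool's x, y, z in m, then the turn, a rotation vector about the tool's x, y, z in rad, then the opening, from -1 (shut) to 1 (fully open), so that 0 is half open. In form: [[x, y, z, ax, ay, az, jaw], ...]. A call has 1 to 12 rows; each row is the pose to reach, as a shift and turn from the pose commanded when the call began, along the tool's axes at that moment; what a row does not reach only later rows make up. A row lasts 1/8 s, in which the tool goes at most 62.5 mm and 10.7 degrees, less where a joint would pass 70% of its speed; a pose out of reach is approached as far as the arm can. A call with a gripper value outside its range is refused whole. The fingers move at their own pace and stop on an object; the grip force is fixed at half the most. Time passes only in rows, so rows that repeat a pose let the fingers close. It gives the time, the measured TCP pose, the force and the opening at its end, in the units of the state.
- ctrl.get_obs(): the state, without advancing time (a new reading comes with each control period).
- snapshot(name): name is "scene" or "side" or "wrist"; returns a dict with "image" (420x560x3 uint8, blue, green, red), "mtx" (3x3 intrinsics, pixels), "eye" and "attitude" of the camera in the world; the wrist camera has in their place "tool_from_camera" (4x4, takes a point from camera to tool coordinates, whose origin is the TCP and whose axes are the flange's). Camera axes: x right, y up, looking along -z (the intrinsics and any distortion apply to the point x, -y, -z); pixel columns grow to the right and rows downward; lengths in m; the calibration is good to about 2 mm. A picture is of the moment at which its call begins: read the wrist's pose just before it. There is no depth.
- ctrl.close_job(): hands the job in, once; it reports no verdict.
The state is a dict: "clock": time; "joint_pos": joint angles; "qvel": joint speeds; "tau": joint torques, N m; "tool_pos": TCP position; "orientation": TCP orientation; "force": force on the tool from outside, world axes, zero at the start; "moment": the same for the moment, N m; "opening": finger opening in m.
Only numpy, scipy, OpenCV 4.12 (cv2) and the standard library are available. Lean on these libraries where they do the work, as an engineer would, in place of code of your own. Each camera call takes 0.05 s, during which the arm holds its last target.

### The job

Load the open centrifuge for a balanced spin: take the two orange-capped and the two teal-capped tubes out of the white rack and lower each one upright to the bottom of a rotor bucket of its own, without dropping it in, so that the two orange caps end up straight across the rotor from each other and so do the two teal caps. Leave the blue-capped tubes standing in the rack.

Things in the scene. Friction and masses are not known exactly. Their poses are not given: they have to be found in the camera images.
- orange_tube_a: capped conical 50 ml tube with orange screw cap and tan contents, 116 mm tall, barrel 29 mm across, cap 34 mm across (top 16 mm; take it by the cap from above), 56 g; starts upright in a well of the white rack, its bottom 6 mm above the worktop. Origin at the centre of its bottom end, z up along the tube. It has a twin of the same looks and weight.
- orange_tube_b: capped conical 50 ml tube with orange screw cap and tan contents, 116 mm tall, barrel 29 mm across, cap 34 mm across (top 16 mm; take it by the cap from above), 56 g; starts upright in a well of the white rack, its bottom 6 mm above the worktop. Origin at the centre of its bottom end, z up along the tube. It has a twin of the same looks and weight.
- teal_tube_a: capped conical 50 ml tube with teal (blue-green) screw cap, clear inside, 116 mm tall, barrel 29 mm across, cap 34 mm across (top 16 mm; take it by the cap from above), 56 g; starts upright in a well of the white rack, its bottom 6 mm above the worktop. Origin at the centre of its bottom end, z up along the tube. It has a twin of the same looks and weight.
- teal_tube_b: capped conical 50 ml tube with teal (blue-green) screw cap, clear inside, 116 mm tall, barrel 29 mm across, cap 34 mm across (top 16 mm; take it by the cap from above), 56 g; starts upright in a well of the white rack, its bottom 6 mm above the worktop. Origin at the centre of its bottom end, z up along the tube. It has a twin of the same looks and weight.
- blue_tube_a: capped tube of the same size as the others, with dark blue screw cap; it stays in the rack. Origin at its bottom, z up. The rack is fixed, 156 x 136 mm, 75 mm high, with two rows of three wells, the rows abreast: 66 mm from row to row (across the shorter side, the roomier way for fingers: 32 mm between caps), 47 mm between neighbours within a row (13 mm between caps).
- blue_tube_b: capped conical 50 ml tube with dark blue screw cap; it stays in the rack, 116 mm tall, barrel 29 mm across, cap 34 mm across (top 16 mm; take it by the cap from above), 56 g; starts upright in a well of the white rack, its bottom 6 mm above the worktop. Origin at the centre of its bottom end, z up along the tube.
- bucket_0: rotor bucket, a metal cup opposite bucket_2 (150 mm away). Origin at the centre of its mouth, z up, x outward from the rotor axis. Mouth 140 mm above the worktop, 47 mm wide, narrowing within 13 mm to a bore 34 mm across; flat floor 72 mm below the mouth. A seated tube stands 44 mm out of it.
- bucket_1: rotor bucket, a metal cup opposite bucket_3 (150 mm away). Origin at the centre of its mouth, z up, x outward from the rotor axis. Same shape as bucket_0. The four buckets hang upright 75 mm from the axis of the rotor, a quarter turn apart; the rotor turns on its upright axis against light friction (1.6 N at a bucket) and stays where it is left.
- bucket_2: rotor bucket, a metal cup opposite bucket_0 (150 mm away). Origin at the centre of its mouth, z up, x outward from the rotor axis. Same shape as bucket_0. The rotor sits in the round bowl (290 mm) of a fixed white centrifuge, 350 x 335 mm, whose rim is 147 mm above the worktop; its lid stands open on the far side, 160 mm behind the axis and 450 mm high.
- bucket_3: rotor bucket, a metal cup opposite bucket_1 (150 mm away). Origin at the centre of its mouth, z up, x outward from the rotor axis. Same shape as bucket_0. Each bucket hangs on two side pins 18 mm below its mouth: its foot can swing outward (it falls back upright), not inward. The rotor's dark arms and hub between the buckets stay below the mouths.

How it is judged:
By the outcome, as a careful person would: the job done as asked, in the order asked, and still so for the second after the job is handed in, with the robot touching nothing.
It also fails if it takes over 109 s, if anything falls off the work surface, if the arm or the gripper's body presses on something with over 40 N, if the wrist force passes 120 N, or if a joint passes its speed limit or range.

## Working session

There is one attempt and no reset: what is moved stays moved. The work goes in short steps, Python scripts to look and compute and a shell command to move; the robot and the scene stay as the last step left them, time stands still between calls to the robot, and variables do not carry over. Pictures are saved under pics/ and viewed, and the job is handed in when it is done.

```bash
ls; mkdir -p pics
python3 - <<'E'
from plant import ctrl, snapshot
import cv2
o=ctrl.get_obs()
print(o)
for n in ["scene","side","wrist"]:
    s=snapshot(n); cv2.imwrite(f"pics/{n}0.png",s["image"])
    print(n,{k:v for k,v in s.items() if k!="image"})
E
```

```text
pics
{'clock': 0.0, 'joint_pos': array([-5.85511779e+01,  2.05927933e+01,  6.30204961e-01, -1.95105355e-02,
       -7.01372573e+01, -1.65055616e+01]), 'qvel': array([-0.04993247, -0.00462551, -0.02876555,  0.01375093,  0.10038699,
        0.00554192]), 'tau': array([-9.02587344e-04, -5.82722139e+01,  2.93054849e+01,  6.99767634e+00,
        6.89112276e-03, -1.49005054e-04]), 'tool_pos': array([ 0.17386426, -0.65167663,  0.22558219]), 'orientation': array([ 1.79899058e+02, -1.07847206e-02, -1.65063375e+02]), 'force': array([-0.14536029,  0.89130068,  0.81742694]), 'moment': array([0.0061175 , 0.00387973, 0.01977279]), 'opening': 0.08726777963375075}
scene {'mtx': array([[449.33263842,   0.        , 274.31398548],
       [  0.        , 449.33263842, 213.73059485],
       [  0.        ,   0.        ,   1.        ]]), 'eye': array([ 0.86864508, -0.6234006 ,  1.00489214]), 'attitude': array([38.48153322, -0.3519173 , 27.43336286])}
side {'mtx': array([[419.26999231,   0.        , 279.17731018],
       [  0.        , 419.26999231, 213.9355029 ],
       [  0.        ,   0.        ,   1.        ]]), 'eye': array([ 0.98095156, -0.30764692,  0.82554388]), 'attitude': array([38.68216976, -0.70341759, 53.37814752])}
wrist {'mtx': array([[366.35263442,   0.        , 279.20692281],
       [  0.        , 366.35263442, 213.57753234],
       [  0.        ,   0.        ,   1.        ]]), 'tool_from_camera': array([[ 2.83493476e-04,  9.58892308e-01,  2.83770084e-01,
         7.66758167e-02],
       [ 9.99999915e-01, -1.87231642e-04, -3.66347534e-04,
        -7.28913441e-04],
       [-2.98157094e-04,  2.83770164e-01, -9.58892280e-01,
        -1.56628808e-01],
       [ 0.00000000e+00,  0.00000000e+00,  0.00000000e+00,
         1.00000000e+00]])}
```

View pics/scene0.png

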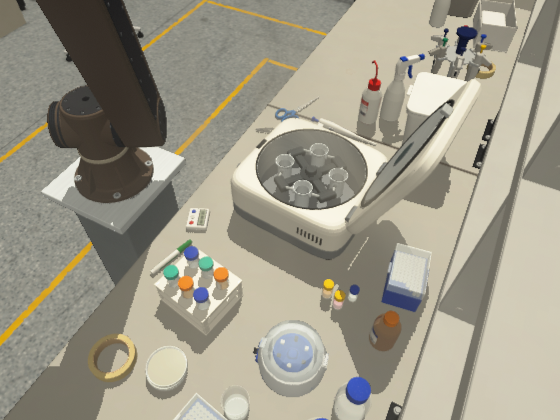

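View pics/side0.png

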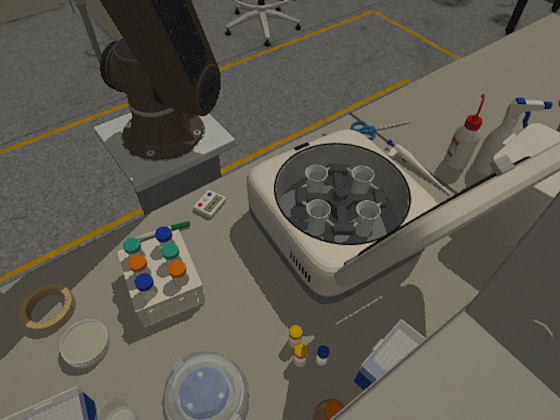

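View pics/wrist0.png

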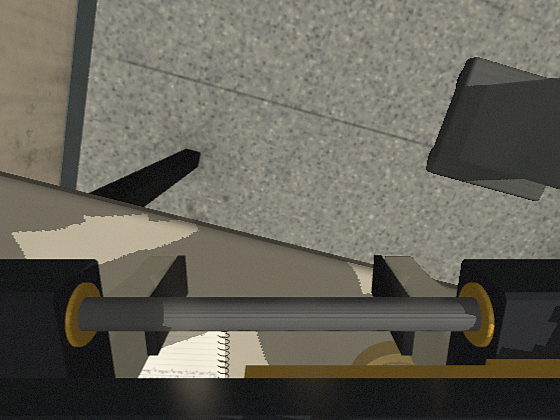

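```bash
cat > h.py <<'E'
import numpy as np, cv2
from scipy.spatial.transform import Rotation as R
from plant import ctrl, snapshot
def Rm(rpy): return R.from_euler('xyz',rpy,degrees=True).as_matrix()
def ray(s,u,v,o=None):
    K=s["mtx"]; d=np.array([(u-K[0,2])/K[0,0],-(v-K[1,2])/K[1,1],-1.])
    if "eye" in s: return np.array(s["eye"]),Rm(s["attitude"])@d
    T=s["tool_from_camera"]; Rt=Rm(o["orientation"])
    return np.array(o["tool_pos"])+Rt@T[:3,3], Rt@T[:3,:3]@d
def onz(s,u,v,z,o=None):
    e,d=ray(s,u,v,o); return e+d*(z-e[2])/d[2]
def proj(s,p,o=None):
    K=s["mtx"]
    if "eye" in s: q=Rm(s["attitude"]).T@(np.asarray(p)-s["eye"])
    else:
        T=s["tool_from_camera"]; q=T[:3,:3].T@(Rm(o["orientation"]).T@(np.asarray(p)-o["tool_pos"])-T[:3,3])
    return np.array([K[0,0]*q[0]/-q[2]+K[0,2],K[1,1]*-q[1]/-q[2]+K[1,2]])
COL={"orange":(8,18),"teal":(72,90),"blue":(112,128)}
def caps(img,amin=40,box=None):
    hsv=cv2.cvtColor(img,cv2.COLOR_BGR2HSV); out=[]
    for n,(a,b) in COL.items():
        m=cv2.inRange(hsv,(a-4,120,50),(b+4,255,255))
        k,l,st,c=cv2.connectedComponentsWithStats(m)
        for i in range(1,k):
            if st[i,4]>=amin: out.append((n,st[i,4],c[i],st[i,:4]))
    return out
E
python3 - <<'E'
from h import *
for n in ["scene","side"]:
    s=snapshot(n); 
    for c in caps(s["image"]): print(n,c[0],c[1],c[2].round(1),c[3],onz(s,*c[2],.115).round(4))
    im=s["image"]
    r=im[110:240,220:380] if n=="scene" else im[130:260,260:420]
    cv2.imwrite(f"pics/{n}_rot.png",cv2.resize(r,None,fx=4.5,fy=4.5,interpolation=cv2.INTER_CUBIC))
E
```

```text
scene orange 553 [220.   21.2] [141   0 186  51] [-0.0709  0.7468  0.115 ]
scene orange 633 [227.2 102.5] [175  58 123  97] [0.2104 0.335  0.115 ]
scene orange 259 [ 23.  141.9] [  0 122  48  41] [-0.216  -0.0951  0.115 ]
scene orange 824 [ 45.7 291.9] [  0 241  93 105] [ 0.2012 -0.4248  0.115 ]
scene orange 180 [220.6 274.1] [213 267  15  15] [ 0.5201 -0.2065  0.115 ]
scene orange 189 [185.2 283. ] [178 276  15  16] [ 0.4619 -0.2631  0.115 ]
scene orange 65 [340.1 296. ] [334 290  12  12] [ 0.7835 -0.1316  0.115 ]
scene orange 220 [390.7 318.9] [383 311  16  17] [ 0.8999 -0.1322  0.115 ]
scene teal 89 [206.3 262.2] [201 258  11  10] [ 0.4738 -0.1947  0.115 ]
scene teal 135 [170.2 271.3] [164 266  14  12] [ 0.4138 -0.2536  0.115 ]
scene blue 159 [466.6  31.9] [457  27  20  11] [0.7846 1.1148 0.115 ]
scene blue 120 [190.4 252. ] [184 247  14  11] [ 0.4249 -0.188   0.115 ]
scene blue 56 [354.2 289.6] [351 286   8   9] [ 0.8053 -0.1021  0.115 ]
scene blue 141 [200.3 293.7] [194 288  14  12] [ 0.5068 -0.2699  0.115 ]
scene blue 386 [398.8 300.5] [382 291  36  20] [ 0.902  -0.0821  0.115 
[... 1103 characters left out ...]
66 [332.2 408.4] [324 399  21  21] [ 0.8961 -0.1289  0.115 ]
side teal 212 [131.4 245.3] [123 238  17  16] [ 0.4179 -0.2536  0.115 ]
side teal 210 [169.6 250.7] [162 243  16  16] [ 0.4756 -0.197   0.115 ]
side blue 48 [520.5 100.5] [516  98  10   6] [0.6009 0.8288 0.115 ]
side blue 50 [526.  118.4] [523 112   7  15] [0.6561 0.7708 0.115 ]
side blue 198 [162.9 233.9] [155 227  17  15] [ 0.4297 -0.1889  0.115 ]
side blue 247 [143.6 281.8] [135 274  18  17] [ 0.5103 -0.2703  0.115 ]
side blue 114 [322.9 351.6] [318 346  11  12] [ 0.8175 -0.0814  0.115 ]
side blue 164 [362.  380.5] [354 372  18  18] [ 0.8928 -0.061   0.115 ]
side blue 188 [ 89.7 407.4] [ 83 393  13  27] [ 0.6672 -0.4361  0.115 ]
```

View pics/scene_rot.png

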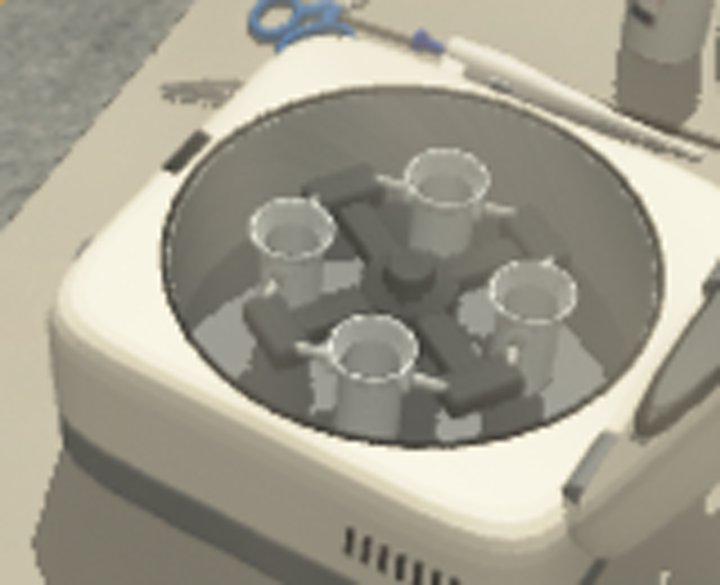

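View pics/side_rot.png

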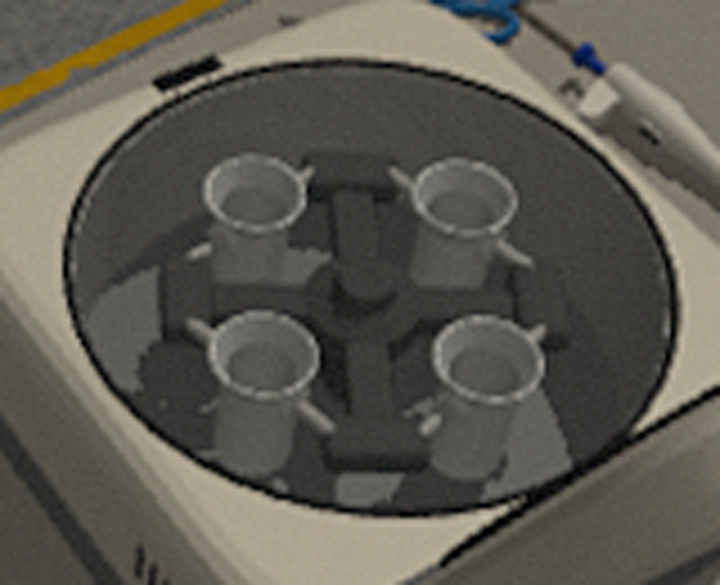

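Run:
```python
from h import *
D={"scene":((220,110),[(291,228),(446,181),(533,293),(373,347)]),"side":((260,130),[(255,196),(464,199),(488,359),(265,354)])}
for n in D:
    s=snapshot(n); o,L=D[n]
    P=np.array([onz(s,o[0]+(u+.5)/4.5-.5,o[1]+(v+.5)/4.5-.5,.14) for u,v in L])
    print(n,P.round(4)); c=P.mean(0); print("center",c.round(4),np.linalg.norm(P-c,axis=1).round(4),np.degrees(np.arctan2(*(P-c)[:,1::-1].T)).round(1))
```

```text
scene [[0.4951 0.1665 0.14  ]
 [0.5613 0.2476 0.14  ]
 [0.6451 0.1846 0.14  ]
 [0.58   0.1022 0.14  ]]
center [0.5704 0.1752 0.14  ] [0.0758 0.0729 0.0753 0.0736] [-173.4   97.1    7.2  -82.5]
side [[0.4997 0.1657 0.14  ]
 [0.5635 0.2501 0.14  ]
 [0.6464 0.1863 0.14  ]
 [0.5822 0.1031 0.14  ]]
center [0.573  0.1763 0.14  ] [0.074  0.0744 0.0741 0.0737] [-171.8   97.3    7.7  -82.8]
```

```bash
cat >> h.py <<'E'
def go(x,y,z,yaw,o=None):
    "tool-frame delta to TCP (x,y,z), pointing down with yaw"
    o=o or ctrl.get_obs(); Rt=Rm(o["orientation"])
    d=Rt.T@(np.array([x,y,z])-o["tool_pos"]); r=R.from_matrix(Rt.T@Rm([180,0,yaw])).as_rotvec()
    print("pos",o["tool_pos"].round(4),"rpy",o["orientation"].round(2),"t",round(o["clock"],2),"F",o["force"].round(1),"open",round(o["opening"],4))
    print("delta",d.round(4),"rot",r.round(4))
E
python3 -c "
from h import *
go(.53,-.235,.28,170)"
```

```text
pos [ 0.174  -0.6521  0.2263] rpy [ 179.98   -0.   -165.06] t 0.35 F [ 0.3 -0.6  0.4] open 0.0876
delta [-0.4515  0.3112 -0.0536] rot [ 4.000e-04 -2.000e-04  4.353e-01]
```

```bash
python3 -m pendant '[[-0.4515,0.311,-0.054,0,0,0.435,0.02],[-0.4515,0.311,-0.054,0,0,0.435,0.02],[-0.4515,0.311,-0.054,0,0,0.435,0.02],[-0.4515,0.311,-0.054,0,0,0.435,0.02],[-0.4515,0.311,-0.054,0,0,0.435,0.02],[-0.4515,0.311,-0.054,0,0,0.435,0.02],[-0.4515,0.311,-0.054,0,0,0.435,0.02],[-0.4515,0.311,-0.054,0,0,0.435,0.02],[-0.4515,0.311,-0.054,0,0,0.435,0.02],[-0.4515,0.311,-0.054,0,0,0.435,0.02],[-0.4515,0.311,-0.054,0,0,0.435,0.02],[-0.4515,0.311,-0.054,0,0,0.435,0.02]]'
python3 - <<'E'
from h import *
o=ctrl.get_obs(); s=snapshot("wrist"); cv2.imwrite("pics/w1.png",s["image"])
print(o["tool_pos"],o["orientation"],o["opening"],abs(o["qvel"]).max())
for c in caps(s["image"],150): print(c[0],c[1],c[2].round(1),c[3],onz(s,*c[2],.122,o).round(4))
E
```

```text
clock: 1.85
tool_pos: [0.5294, -0.236, 0.2805]
orientation: [-180.0, -0.0, 170.0]
force: [-0.1, 0.2, 0.0]
opening: 0.0449
[ 0.52936462 -0.23602703  0.28053227] [-1.79998255e+02 -9.72938148e-03  1.69951054e+02] 0.044861400126932155 0.4163199067552617
orange 2978 [51.9 69.6] [  2  19 108 103] [ 0.3952 -0.3982  0.122 ]
orange 1328 [234.1 123.7] [214 104  41  41] [ 0.462  -0.2629  0.122 ]
orange 1205 [309.8 178.1] [291 159  39  39] [ 0.5188 -0.2075  0.122 ]
orange 719 [169.5 314.8] [161 283  22  64] [ 0.6286 -0.3629  0.122 ]
orange 709 [389.  314.6] [377 282  21  65] [ 0.6659 -0.1518  0.122 ]
orange 5759 [362.2 369.8] [139 359 414  19] [ 0.7254 -0.1847  0.122 ]
teal 1472 [232.4  64.5] [212  42  42  46] [ 0.4167 -0.2547  0.122 ]
teal 1267 [311.5 124.1] [292 104  40  41] [ 0.4737 -0.1992  0.122 ]
blue 1456 [313.1  64.9] [293  43  41  45] [ 0.4283 -0.1911  0.122 ]
blue 1171 [235.8 177.9] [217 159  39  39] [ 0.5072 -0.2711  0.122 ]
blue 520 [ 30.  271.7] [  2 261  57  22] [ 0.5611 -0.4802  0.122 ]
blue 244 [254.7 290.9] [235 283  35  14] [ 0.6178 -0.276   0.122 ]
```

View pics/w1.png

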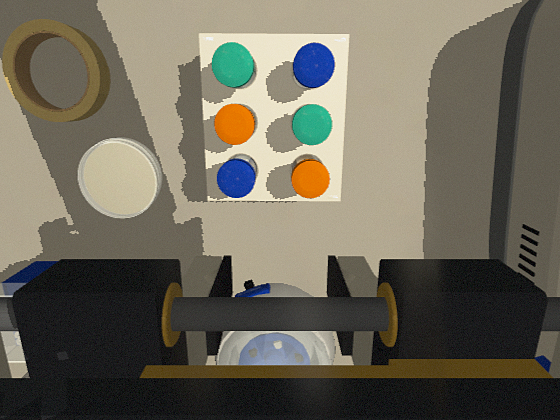

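Run:
```python
from h import *
P=np.array([[.4167,-.2547],[.462,-.2629],[.5072,-.2711],[.4283,-.1911],[.4737,-.1992],[.5188,-.2075]])
G=np.array([[i*.047,j*.066] for j in range(2) for i in (-1,0,1)])
g=G-G.mean(0);p=P-P.mean(0)
a=np.arctan2((g[:,0]*p[:,1]-g[:,1]*p[:,0]).sum(),(g*p).sum());Rr=np.array([[np.cos(a),-np.sin(a)],[np.sin(a),np.cos(a)]])
print(np.degrees(a),(g@Rr.T+P.mean(0)).round(4),(P-(g@Rr.T+P.mean(0))).round(4))
go(.615,.176,.33,170)
```

```text
-10.309239160056087 [[ 0.4156 -0.2551]
 [ 0.4619 -0.2636]
 [ 0.5081 -0.272 ]
 [ 0.4274 -0.1902]
 [ 0.4737 -0.1986]
 [ 0.5199 -0.207 ]] [[ 0.0011  0.0004]
 [ 0.0001  0.0007]
 [-0.0009  0.0009]
 [ 0.0009 -0.0009]
 [ 0.     -0.0006]
 [-0.0011 -0.0005]]
pos [ 0.5293 -0.2362  0.2806] rpy [-180.     -0.    169.94] t 1.9 F [0.1 0.3 0.1] open 0.0446
delta [-0.0123  0.4208 -0.0494] rot [-0.     -0.     -0.0011]
```

```bash
python3 -m pendant '[[-0.012,0.421,-0.049,0,0,0,0.02],[-0.012,0.421,-0.049,0,0,0,0.02],[-0.012,0.421,-0.049,0,0,0,0.02],[-0.012,0.421,-0.049,0,0,0,0.02],[-0.012,0.421,-0.049,0,0,0,0.02],[-0.012,0.421,-0.049,0,0,0,0.02],[-0.012,0.421,-0.049,0,0,0,0.02],[-0.012,0.421,-0.049,0,0,0,0.02],[-0.012,0.421,-0.049,0,0,0,0.02],[-0.012,0.421,-0.049,0,0,0,0.02]]'
python3 - <<'E'
from h import *
o=ctrl.get_obs(); s=snapshot("wrist"); cv2.imwrite("pics/w2.png",s["image"])
print(o["tool_pos"],o["orientation"],abs(o["qvel"]).max())
np.save("o2.npy",o,allow_pickle=True); np.save("s2.npy",s,allow_pickle=True)
for a in (7.3,97.3,187.3,277.3):
    a=np.radians(a); print(proj(s,[.572+.075*np.cos(a),.176+.075*np.sin(a),.14],o))
E
```

```text
clock: 3.15
tool_pos: [0.6148, 0.1758, 0.3298]
orientation: [180.0, 0.0, 169.9]
force: [-0.3, 0.4, -0.1]
opening: 0.0448
[0.61481015 0.1757676  0.32978622] [1.79997102e+02 9.28659235e-03 1.69923275e+02] 0.17463915012087672
[294.9884969  216.75148698]
[349.95941857 118.62323981]
[245.98751642  60.74412326]
[196.75099982 167.25249947]
```

View pics/w2.png

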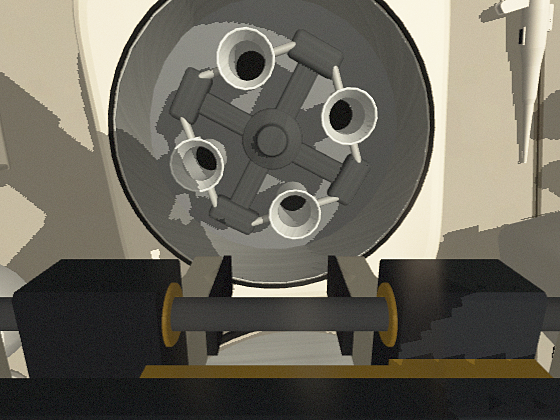

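Run:
```python
from h import *
o=np.load("o2.npy",allow_pickle=True).item(); s=np.load("s2.npy",allow_pickle=True).item()
im=s["image"]; g=cv2.cvtColor(im,cv2.COLOR_BGR2GRAY)
C=[]
vis=im.copy()
for u,v in [(295,215),(349,116),(245,58),(196,164)]:
    th=np.radians(np.arange(0,360,4)); pts=[]
    for t in th:
        r=np.arange(20,34,.25)
        x=(u+r*np.cos(t)).astype(np.float32);y=(v+r*np.sin(t)).astype(np.float32)
        q=cv2.remap(g,x[None],y[None],cv2.INTER_LINEAR)[0].astype(float)
        d=q[:-8]-q[8:]   # bright inside -> dark outside
        i=np.argmax(d)
        if d[i]>35: pts.append((x[i+4],y[i+4]))
    pts=np.array(pts,np.float32)
    for _ in range(3):
        c,ax,an=cv2.fitEllipse(pts)
        A=cv2.ellipse2Poly((0,0),(1,1),0,0,360,10)
        rr=np.linalg.norm(pts-c,axis=1); k=abs(rr-np.median(rr))<2.0; pts=pts[k]
    for p in pts: cv2.circle(vis,tuple(int(z) for z in p),0,(0,0,255),-1)
    P=onz(s,*c,.14,o); C.append(P[:2]); print(len(pts),np.round(c,1),np.round(ax,1),P.round(4))
cv2.imwrite("pics/w2fit.png",cv2.resize(vis[20:250,150:400],None,fx=2.4,fy=2.4,interpolation=cv2.INTER_NEAREST))
C=np.array(C);m=C.mean(0);print(m,np.linalg.norm(C-m,axis=1),np.degrees(np.arctan2(*(C-m)[:,::-1].T)))
```

```text
89 [294.6 213.8] [49.7 52.1] [0.6433 0.1856 0.14  ]
88 [349.  115.6] [55.2 58.6] [0.5596 0.2499 0.14  ]
90 [245.2  58. ] [58.3 62.9] [0.4953 0.1663 0.14  ]
83 [196.4 164.4] [52.4 55.5] [0.5789 0.102  0.14  ]
[0.56928125 0.17593276] [0.0746946  0.07458723 0.07461223 0.07459793] [   7.46461826   97.43616566 -172.54353248  -82.62710133]
```

View pics/w2fit.png

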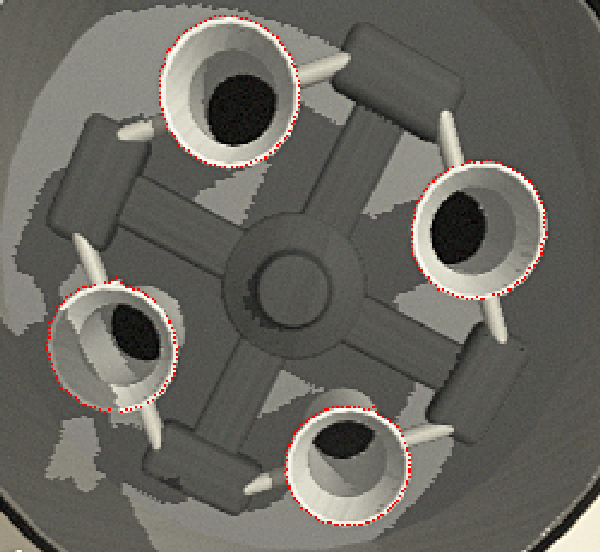

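```bash
python3 -c "
from h import *
go(.5194,-.2073,.16,169.7)"
```

```text
pos [0.6148 0.1758 0.3299] rpy [1.7999e+02 2.0000e-02 1.6992e+02] t 3.2 F [ 0.2 -0.1  0.3] open 0.0449
delta [ 0.0269 -0.394   0.1698] rot [0.0002 0.0003 0.0038]
```

```bash
python3 -m pendant '[[0.027,-0.394,0.17,0,0,0.004,0.02],[0.027,-0.394,0.17,0,0,0.004,0.02],[0.027,-0.394,0.17,0,0,0.004,0.02],[0.027,-0.394,0.17,0,0,0.004,0.02],[0.027,-0.394,0.17,0,0,0.004,0.02],[0.027,-0.394,0.17,0,0,0.004,0.02],[0.027,-0.394,0.17,0,0,0.004,0.02],[0.027,-0.394,0.17,0,0,0.004,0.02],[0.027,-0.394,0.17,0,0,0.004,0.02],[0.027,-0.394,0.17,0,0,0.004,0.02]]'
python3 - <<'E'
from h import *
o=ctrl.get_obs(); s=snapshot("wrist"); cv2.imwrite("pics/w3.png",s["image"])
for c in caps(s["image"],150): print(c[0],c[1],c[2].round(1),c[3],onz(s,*c[2],.122,o).round(4))
go(.5194,-.2073,.096,169.7)
E
```

```text
clock: 4.45
tool_pos: [0.5206, -0.2055, 0.1604]
orientation: [180.0, 0.1, 169.8]
force: [0.8, -0.1, 0.4]
opening: 0.0449
orange 234 [ 5.  95.9] [ 0 72 12 49] [ 0.4165 -0.3286  0.122 ]
orange 3356 [157.6 159.6] [124 129  68  63] [ 0.4613 -0.2612  0.122 ]
orange 2780 [277.1 239.7] [248 210  59  60] [ 0.5172 -0.2068  0.122 ]
orange 729 [169.5 314.7] [161 282  22  65] [ 0.5533 -0.2794  0.122 ]
orange 711 [389.  314.8] [377 282  21  65] [ 0.5768 -0.1487  0.122 ]
orange 5836 [362.5 369.7] [140 359 413  19] [ 0.6135 -0.169   0.122 ]
teal 4019 [149.2  68.3] [114  32  72  72] [ 0.4168 -0.2531  0.122 ]
teal 3044 [277.2 160.5] [247 129  61  64] [ 0.473  -0.1987  0.122 ]
blue 3702 [277.3  68. ] [245  33  66  71] [ 0.4278 -0.1905  0.122 ]
blue 2533 [165.4 236.5] [134 210  63  56] [ 0.5042 -0.2686  0.122 ]
blue 768 [ 14.8 353.2] [  1 331  28  47] [ 0.5627 -0.3817  0.122 ]
blue 162 [226.4 360.7] [208 355  29  10] [ 0.5915 -0.2527  0.122 ]
pos [ 0.5207 -0.2053  0.1604] rpy [1.7999e+02 9.0000e-02 1.6986e+02] t 4.5 F [-0.7 -0.1  0.5] open 0.0442
delta [ 0.001  -0.0022  0.0644] rot [0.0002 0.0015 0.0028]
```

View pics/w3.png

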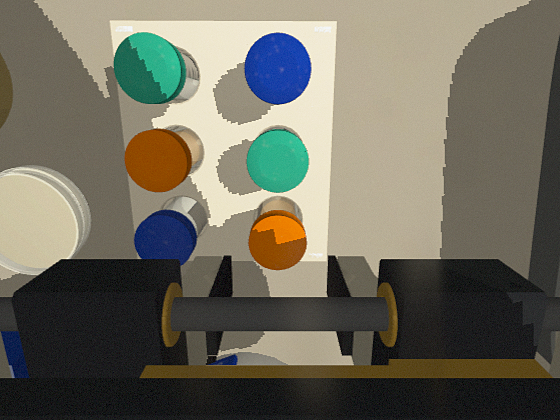

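```bash
python3 -m pendant '[[0.0025,-0.002,0.03,0,0,0.003,0.02],[0.0025,-0.002,0.0645,0,0,0.003,0.02],[0.0025,-0.002,0.0645,0,0,0.003,0.02],[0.0025,-0.002,0.0645,0,0,0.003,0.02],[0.0025,-0.002,0.0645,0,0,0.003,-0.4],[0.0025,-0.002,0.0645,0,0,0.003,-0.4],[0.0025,-0.002,0.0645,0,0,0.003,-0.4],[0.0025,-0.002,0.0645,0,0,0.003,-0.4],[0.0025,-0.002,0.0645,0,0,0.003,-0.4]]'
python3 - <<'E'
from h import *
o=ctrl.get_obs(); s=snapshot("wrist"); cv2.imwrite("pics/w4.png",s["image"])
for c in caps(s["image"],150)[:8]: print(c[0],c[1],c[2].round(1),c[3],onz(s,*c[2],o['tool_pos'][2]+.027,o).round(4))
go(.518,-.2073,.33,169.7)
E
```

```text
clock: 5.62
tool_pos: [0.5183, -0.2076, 0.0963]
orientation: [180.0, 0.1, 169.6]
force: [0.7, 2.0, 6.4]
opening: 0.0324
orange 7110 [111.1 188.6] [ 61 144 102  91] [ 0.4605 -0.2595  0.1233]
orange 2639 [279.2 278.8] [239 256  81  41] [ 0.5067 -0.2062  0.1233]
orange 622 [194.8 314.7] [188 282  18  65] [ 0.5162 -0.2424  0.1233]
orange 604 [363.7 314.9] [354 283  17  64] [ 0.5286 -0.1756  0.1233]
orange 334 [279.3 334.2] [254 331  52   9] [ 0.5313 -0.2106  0.1233]
orange 5884 [332.9 369.7] [111 359 413  19] [ 0.5525 -0.1915  0.1233]
teal 9327 [92.9 56.6] [ 38   2 112 108] [ 0.417  -0.2517  0.1233]
teal 6315 [282.5 189.6] [238 144  90  91] [ 0.472  -0.1986  0.1233]
pos [ 0.5183 -0.2077  0.0963] rpy [1.7999e+02 1.5000e-01 1.6964e+02] t 5.67 F [0.3 2.4 7. ] open 0.0328
delta [-0.0003  0.0003 -0.2337] rot [ 0.0001  0.0026 -0.0011]
```

View pics/w4.png

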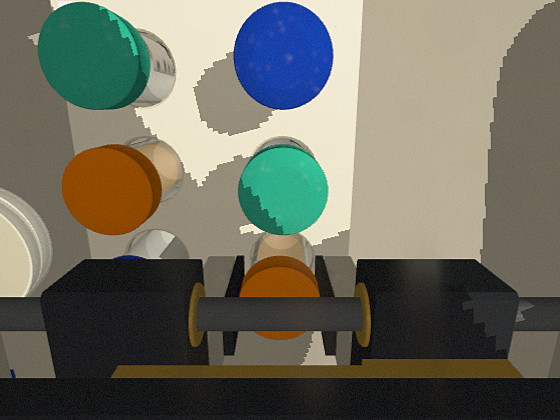

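```bash
python3 -c "
from h import *
go(.645,.1856,.30,169.7)"
python3 -m pendant '[[0,0,-0.04,0,0.0025,0,-0.4],[0,0,-0.1,0,0.0025,0,-0.4],[0,0,-0.15,0,0.0025,0,-0.4],[0,0,-0.2,0,0.0025,0,-0.4],[0,0,-0.2,0,0.0025,0,-0.4]]'
python3 - <<'E'
from h import *
s=snapshot("side"); cv2.imwrite("pics/s5.png",s["image"])
go(.645,.1856,.295,169.7)
E
```

```text
pos [ 0.5183 -0.2077  0.0963] rpy [1.7999e+02 1.5000e-01 1.6964e+02] t 5.67 F [0.3 2.4 7. ] open 0.0328
delta [-0.0544  0.4097 -0.2035] rot [ 0.0001  0.0026 -0.0011]
clock: 6.3
tool_pos: [0.5188, -0.2082, 0.2997]
orientation: [180.0, 0.3, 169.6]
force: [0.3, -0.3, -1.3]
opening: 0.0332
pos [ 0.5177 -0.2077  0.2969] rpy [1.7996e+02 7.0000e-02 1.6960e+02] t 6.35 F [ 0.1  0.  -1. ] open 0.0328
delta [-0.0543  0.4098  0.0023] rot [ 0.0007  0.0012 -0.0017]
```

View pics/s5.png

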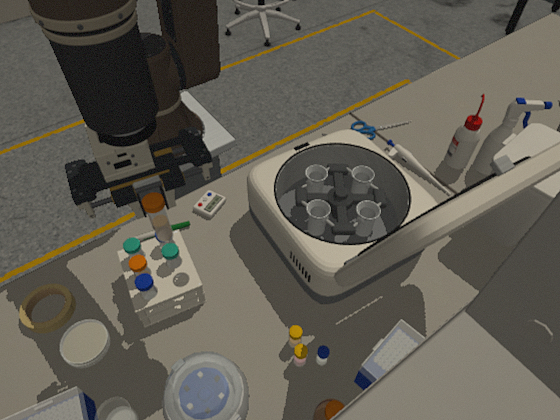

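```bash
python3 -m pendant '[[-0.054,0.41,0.002,0,0.001,-0.002,-0.4],[-0.054,0.41,0.002,0,0.001,-0.002,-0.4],[-0.054,0.41,0.002,0,0.001,-0.002,-0.4],[-0.054,0.41,0.002,0,0.001,-0.002,-0.4],[-0.054,0.41,0.002,0,0.001,-0.002,-0.4],[-0.054,0.41,0.002,0,0.001,-0.002,-0.4],[-0.054,0.41,0.002,0,0.001,-0.002,-0.4],[-0.054,0.41,0.002,0,0.001,-0.002,-0.4],[-0.054,0.41,0.002,0,0.001,-0.002,-0.4],[-0.054,0.41,0.002,0,0.001,-0.002,-0.4],[-0.054,0.41,0.002,0,0.001,-0.002,-0.4]]'
python3 - <<'E'
from h import *
for n in ("scene","side","wrist"):
    s=snapshot(n); im=s["image"]
    cr={"scene":im[60:220,240:440],"side":im[80:260,260:460],"wrist":im}[n]
    cv2.imwrite(f"pics/{n}6.png",cv2.resize(cr,None,fx=1 if n=="wrist" else 3,fy=1 if n=="wrist" else 3,interpolation=cv2.INTER_CUBIC))
go(.645,.1856,.22,169.7)
E
```

```text
clock: 7.72
tool_pos: [0.644, 0.185, 0.2932]
orientation: [180.0, -0.2, 169.7]
force: [0.1, 0.2, 0.3]
opening: 0.033
pos [0.6442 0.1854 0.2933] rpy [179.98  -0.18 169.69] t 7.88 F [ 0.4 -0.4 -0.4] open 0.0331
delta [-0.001   0.0003  0.0733] rot [ 0.0004 -0.0031 -0.0001]
```

View pics/scene6.png

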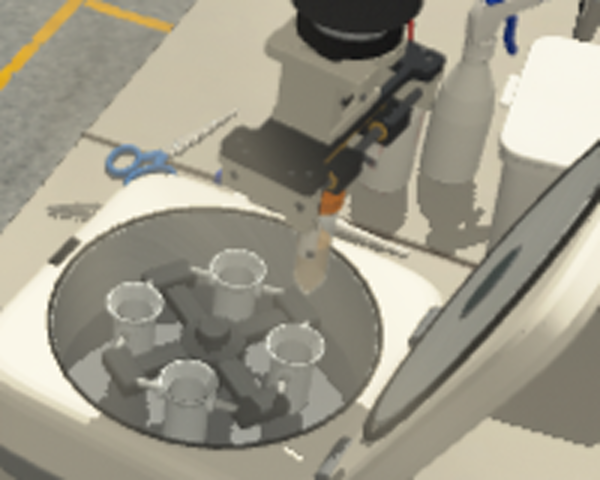

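View pics/side6.png

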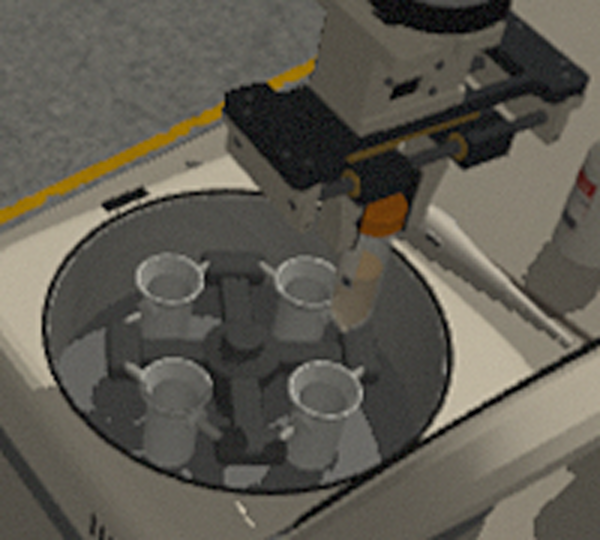

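View pics/wrist6.png

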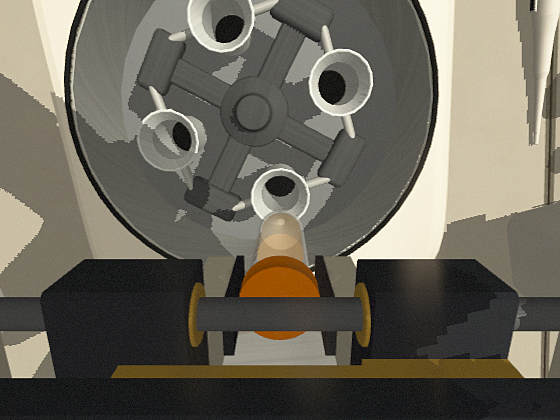

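Run:
```python
from h import *
sc=snapshot("scene");sd=snapshot("side")
for z in (.20,.203,.206):
    print(z,onz(sc,240+310.5/3-.5,60+285.5/3-.5,z).round(4),onz(sd,260+346/3-.5,80+322/3-.5,z).round(4))
for p in ([.6437,.1856,.14],):
    print(proj(sc,p),proj(sd,p))
```

```text
0.2 [0.6449 0.1998 0.2   ] [0.6411 0.1957 0.2   ]
0.203 [0.6457 0.1968 0.203 ] [0.6427 0.1933 0.203 ]
0.206 [0.6466 0.1937 0.206 ] [0.6444 0.1909 0.206 ]
[337.70180352 174.29600082] [366.9192873  208.72650709]
```

```bash
python3 -m pendant '[[-0.001,0.0005,0.03,0,-0.003,0,-0.4],[-0.001,0.0005,0.06,0,-0.003,0,-0.4],[-0.001,0.0005,0.085,0,-0.003,0,-0.4],[-0.001,0.0005,0.1,0,-0.003,0,-0.4],[-0.001,0.0005,0.1,0,-0.003,0,-0.4]]'
python3 - <<'E'
from h import *
for n in ("scene","side"):
    s=snapshot(n); im=s["image"]
    cr={"scene":im[60:220,240:440],"side":im[80:260,260:460],"wrist":im}[n]
    cv2.imwrite(f"pics/{n}7.png",cv2.resize(cr,None,fx=3,fy=3,interpolation=cv2.INTER_CUBIC))
go(.645,.1856,.16,169.7)
E
```

```text
clock: 8.6
tool_pos: [0.6445, 0.1861, 0.192]
orientation: [-179.9, -0.1, 169.7]
force: [0.3, 0.1, -0.2]
opening: 0.0326
pos [0.6451 0.1863 0.1937] rpy [180.    -0.   169.74] t 8.7 F [-1.7 -0.5 -0.6] open 0.0325
delta [ 0.     -0.0007  0.0337] rot [ 0.     -0.      0.0007]
```

View pics/scene7.png

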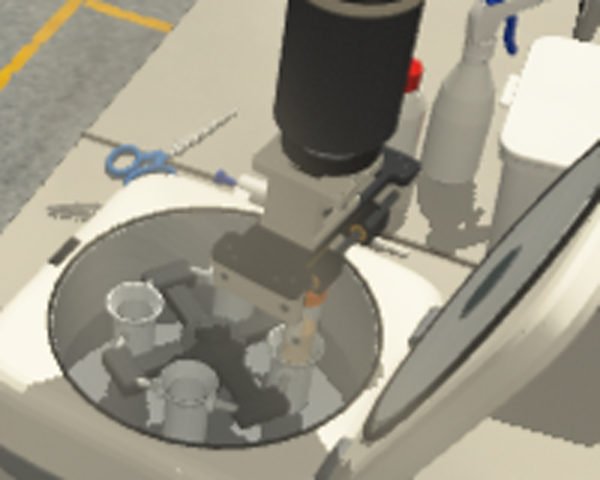

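View pics/side7.png

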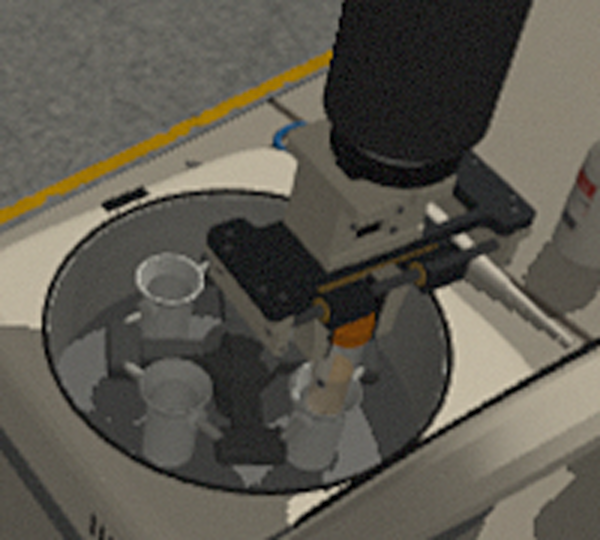

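```bash
python3 -m pendant '[[0,-0.0005,0.016,0,0,0,-0.4],[0,-0.0005,0.03,0,0,0,-0.4],[0,-0.0005,0.033,0,0,0,-0.4],[0,-0.0005,0.033,0,0,0,-0.4]]'
python3 -m pendant '[[0,0,0.001,0,0,0,-0.4],[0,0,0.0015,0,0,0,-0.4]]'
```

```text
clock: 9.2
tool_pos: [0.6447, 0.1858, 0.1595]
orientation: [-180.0, -0.1, 169.7]
force: [-0.6, 0.5, -0.7]
opening: 0.0326
clock: 9.45
tool_pos: [0.6449, 0.1859, 0.1588]
orientation: [180.0, -0.0, 169.7]
force: [-2.4, -0.3, 0.5]
opening: 0.0323
```

```bash
python3 -m pendant '[[0,0,0.0008,0,0,0,-0.4],[0,0,0.0015,0,0,0,-0.4]]'
```

```text
clock: 9.7
tool_pos: [0.6451, 0.1859, 0.1583]
orientation: [180.0, 0.0, 169.8]
force: [-5.7, -0.0, 10.4]
opening: 0.0329
```

```bash
python3 -m pendant '[[0,0,0,0,0,0,0.02],[0,0,0,0,0,0,0.02],[0,0,0,0,0,0,0.02],[0,0,-0.03,0,0,0,0.02],[0,0,-0.08,0,0,0,0.02],[0,0,-0.13,0,0,0,0.02],[0,0,-0.13,0,0,0,0.02]]'
python3 - <<'E'
from h import *
o=ctrl.get_obs(); s=snapshot("wrist"); cv2.imwrite("pics/w8.png",s["image"])
go(.4615,-.263,.16,169.7)
E
```

```text
clock: 10.58
tool_pos: [0.6469, 0.1865, 0.2921]
orientation: [179.7, 0.4, 169.7]
force: [-0.2, -0.3, -0.9]
opening: 0.0449
pos [0.6457 0.1863 0.2892] rpy [1.7984e+02 1.6000e-01 1.6973e+02] t 10.62 F [-0.6 -0.9 -0.7] open 0.0449
delta [ 0.1015 -0.4753  0.1275] rot [0.0029 0.0028 0.0005]
```

View pics/w8.png

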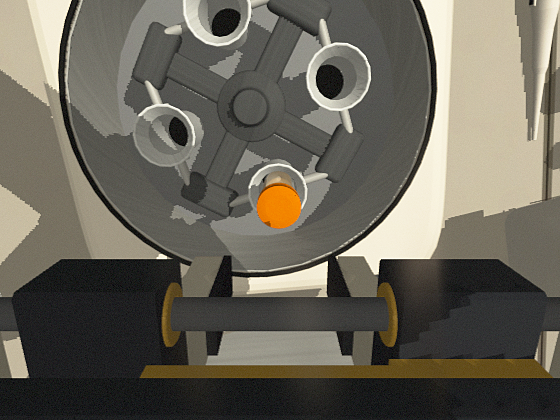

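```bash
python3 -m pendant '[[0.1015,-0.475,0.1275,0.003,0.003,0,0.02],[0.1015,-0.475,0.1275,0.003,0.003,0,0.02],[0.1015,-0.475,0.1275,0.003,0.003,0,0.02],[0.1015,-0.475,0.1275,0.003,0.003,0,0.02],[0.1015,-0.475,0.1275,0.003,0.003,0,0.02],[0.1015,-0.475,0.1275,0.003,0.003,0,0.02],[0.1015,-0.475,0.1275,0.003,0.003,0,0.02],[0.1015,-0.475,0.1275,0.003,0.003,0,0.02],[0.1015,-0.475,0.1275,0.003,0.003,0,0.02],[0.1015,-0.475,0.1275,0.003,0.003,0,0.02],[0.1015,-0.475,0.1275,0.003,0.003,0,0.02]]'
python3 - <<'E'
from h import *
o=ctrl.get_obs(); s=snapshot("wrist"); cv2.imwrite("pics/w9.png",s["image"])
for c in caps(s["image"],800)[:9]: print(c[0],c[1],c[2].round(1),c[3],onz(s,*c[2],.122,o).round(4))
go(.4615,-.263,.096,169.7)
E
```

```text
clock: 12.0
tool_pos: [0.4608, -0.2626, 0.1595]
orientation: [-179.8, -0.2, 169.8]
force: [0.5, -0.3, -0.6]
opening: 0.0446
orange 2960 [ 50.1 145.2] [  0  77 102 130] [ 0.3839 -0.3717  0.122 ]
orange 2790 [278.8 243.2] [250 213  58  61] [ 0.4591 -0.2633  0.122 ]
orange 5824 [361.9 369.7] [140 359 413  19] [ 0.5521 -0.2267  0.122 ]
teal 3053 [279.  164.1] [249 133  61  63] [ 0.4149 -0.2552  0.122 ]
teal 2404 [390.3 239.5] [361 214  62  57] [ 0.4679 -0.201   0.122 ]
blue 3285 [398.9 163.9] [366 133  67  63] [ 0.426  -0.1925  0.122 ]
pos [ 0.4609 -0.2625  0.1596] rpy [-179.83   -0.18  169.83] t 12.05 F [ 0.5 -0.4 -0.9] open 0.0449
delta [-0.0009 -0.0002  0.0636] rot [-0.0029 -0.0031  0.0022]
```

View pics/w9.png

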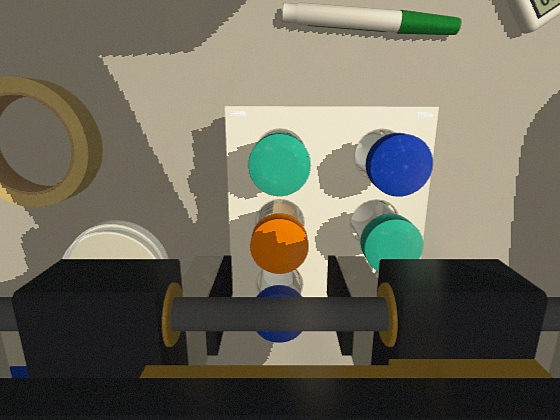

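```bash
python3 -m pendant '[[0.001,-0.0005,0.03,-0.003,-0.003,0.002,0.02],[0.001,-0.0005,0.0635,-0.003,-0.003,0.002,0.02],[0.001,-0.0005,0.0635,-0.003,-0.003,0.002,0.02],[0.001,-0.0005,0.0635,-0.003,-0.003,0.002,0.02],[0.001,-0.0005,0.0635,-0.003,-0.003,0.002,-0.4],[0.001,-0.0005,0.0635,-0.003,-0.003,0.002,-0.4],[0.001,-0.0005,0.0635,-0.003,-0.003,0.002,-0.4],[0.001,-0.0005,0.0635,-0.003,-0.003,0.002,-0.4]]'
python3 -m pendant '[[0,0,-0.04,0,0,0,-0.4],[0,0,-0.1,0,0,0,-0.4],[0,0,-0.15,0,0,0,-0.4],[0,0,-0.2,0,0,0,-0.4],[0,0,-0.2,0,0,0,-0.4]]'
python3 - <<'E'
from h import *
s=snapshot("side"); cv2.imwrite("pics/s10.png",s["image"])
go(.496,.1665,.295,169.7)
E
```

```text
clock: 13.05
tool_pos: [0.4599, -0.2641, 0.0971]
orientation: [-180.0, 0.1, 169.6]
force: [0.6, 1.2, 6.1]
opening: 0.0327
clock: 13.68
tool_pos: [0.4606, -0.2647, 0.3005]
orientation: [-179.9, 0.4, 169.6]
force: [-0.2, 0.9, -1.1]
opening: 0.0328
pos [ 0.4595 -0.2641  0.2977] rpy [179.99   0.18 169.6 ] t 13.72 F [ 0.1  0.7 -1.6] open 0.0328
delta [0.0418 0.4301 0.0027] rot [ 0.0002  0.0032 -0.0017]
```

View pics/s10.png

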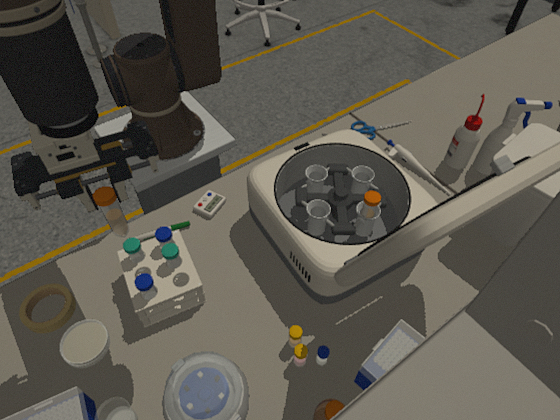

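```bash
python3 -m pendant '[[0.0425,0.43,0.003,0,0.003,-0.002,-0.4],[0.0425,0.43,0.003,0,0.003,-0.002,-0.4],[0.0425,0.43,0.003,0,0.003,-0.002,-0.4],[0.0425,0.43,0.003,0,0.003,-0.002,-0.4],[0.0425,0.43,0.003,0,0.003,-0.002,-0.4],[0.0425,0.43,0.003,0,0.003,-0.002,-0.4],[0.0425,0.43,0.003,0,0.003,-0.002,-0.4],[0.0425,0.43,0.003,0,0.003,-0.002,-0.4],[0.0425,0.43,0.003,0,0.003,-0.002,-0.4],[0.0425,0.43,0.003,0,0.003,-0.002,-0.4],[0.0425,0.43,0.003,0,0.003,-0.002,-0.4],[0.0425,0.43,0.003,0,0.003,-0.002,-0.4]]'
python3 - <<'E'
from h import *
o=ctrl.get_obs(); s=snapshot("wrist"); cv2.imwrite("pics/w11.png",s["image"])
print(proj(s,[.4949,.1662,.14],o),proj(s,[*o["tool_pos"][:2],.204],o))
go(.495,.1665,.195,169.7)
E
```

```text
clock: 15.22
tool_pos: [0.4947, 0.166, 0.2932]
orientation: [180.0, -0.2, 169.7]
force: [-0.4, 0.4, -0.7]
opening: 0.0328
[280.00120063 197.43751733] [279.95569112 218.96875413]
pos [0.4948 0.1661 0.2932] rpy [179.98  -0.19 169.68] t 15.28 F [ 0.5 -0.3 -1. ] open 0.0327
delta [-0.0005  0.0004  0.0982] rot [ 0.0003 -0.0033 -0.0004]
```

View pics/w11.png

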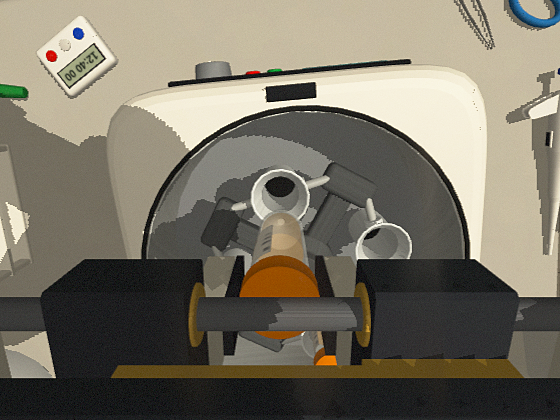

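```bash
python3 -m pendant '[[-0.0005,0.0003,0.03,0,-0.003,0,-0.4],[-0.0005,0.0003,0.06,0,-0.003,0,-0.4],[-0.0005,0.0003,0.085,0,-0.003,0,-0.4],[-0.0005,0.0003,0.098,0,-0.003,0,-0.4],[-0.0005,0.0003,0.098,0,-0.003,0,-0.4]]'
python3 -m pendant '[[0,0,0.015,0,0,0,-0.4],[0,0,0.03,0,0,0,-0.4],[0,0,0.033,0,0,0,-0.4],[0,0,0.033,0,0,0,-0.4]]'
```

```text
clock: 15.9
tool_pos: [0.4947, 0.1667, 0.1946]
orientation: [-179.9, -0.1, 169.7]
force: [1.0, -0.2, -0.2]
opening: 0.033
clock: 16.4
tool_pos: [0.495, 0.167, 0.1618]
orientation: [-180.0, -0.0, 169.7]
force: [0.8, -1.3, -0.5]
opening: 0.033
```

```bash
python3 -c "
from h import *
go(.495,.1665,.1585,169.7)"
```

```text
pos [0.495  0.167  0.1618] rpy [-1.7998e+02 -3.0000e-02  1.6974e+02] t 16.4 F [ 0.8 -1.3 -0.5] open 0.033
delta [-0.0001 -0.0005  0.0033] rot [-0.0003 -0.0005  0.0007]
```

```bash
python3 -m pendant '[[0,-0.0005,0.0015,0,0,0,-0.4],[0,-0.0005,0.0025,0,0,0,-0.4],[0,-0.0005,0.0025,0,0,0,-0.4]]'
```

```text
clock: 16.77
tool_pos: [0.4949, 0.1666, 0.1596]
orientation: [180.0, -0.0, 169.7]
force: [-0.2, 0.6, -0.8]
opening: 0.0326
```

```bash
python3 -m pendant '[[0,0,0.001,0,0,0,-0.4],[0,0,0.0015,0,0,0,-0.4]]'
```

```text
clock: 17.02
tool_pos: [0.4956, 0.1667, 0.159]
orientation: [180.0, 0.1, 169.8]
force: [-1.4, -0.6, 6.6]
opening: 0.0327
```

```bash
python3 -m pendant '[[0,0,0,0,0,0,0.02],[0,0,0,0,0,0,0.02],[0,0,0,0,0,0,0.02],[0,0,-0.03,0,0,0,0.02],[0,0,-0.08,0,0,0,0.02],[0,0,-0.13,0,0,0,0.02],[0,0,-0.13,0,0,0,0.02]]'
python3 - <<'E'
from h import *
o=ctrl.get_obs(); s=snapshot("wrist"); cv2.imwrite("pics/w12.png",s["image"])
go(.4725,-.199,.16,169.7)
E
```

```text
clock: 17.9
tool_pos: [0.4967, 0.1674, 0.2922]
orientation: [179.7, 0.3, 169.7]
force: [-0.4, -0.1, -0.7]
opening: 0.0446
pos [0.4955 0.167  0.2897] rpy [1.7983e+02 1.1000e-01 1.6973e+02] t 17.95 F [-0.9 -0.7 -1.5] open 0.0448
delta [-0.0424 -0.3646  0.1287] rot [0.0029 0.0019 0.0005]
```

View pics/w12.png

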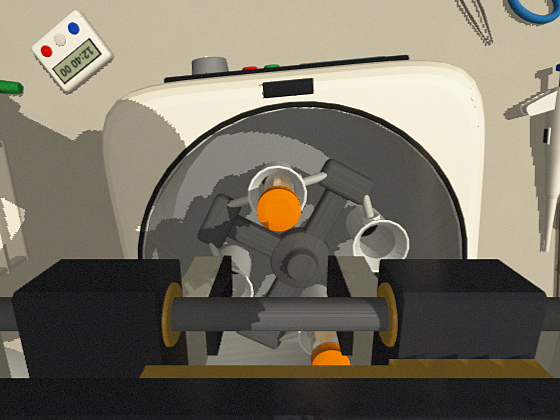

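```bash
python3 -m pendant '[[-0.042,-0.3645,0.129,0.003,0.002,0,0.02],[-0.042,-0.3645,0.129,0.003,0.002,0,0.02],[-0.042,-0.3645,0.129,0.003,0.002,0,0.02],[-0.042,-0.3645,0.129,0.003,0.002,0,0.02],[-0.042,-0.3645,0.129,0.003,0.002,0,0.02],[-0.042,-0.3645,0.129,0.003,0.002,0,0.02],[-0.042,-0.3645,0.129,0.003,0.002,0,0.02],[-0.042,-0.3645,0.129,0.003,0.002,0,0.02],[-0.042,-0.3645,0.129,0.003,0.002,0,0.02],[-0.042,-0.3645,0.129,0.003,0.002,0,0.02],[-0.042,-0.3645,0.129,0.003,0.002,0,0.02]]'
python3 - <<'E'
from h import *
o=ctrl.get_obs(); s=snapshot("wrist"); cv2.imwrite("pics/w13.png",s["image"])
for c in caps(s["image"],800)[:9]: print(c[0],c[1],c[2].round(1),c[3],onz(s,*c[2],.122,o).round(4))
go(.4725,-.199,.096,169.7)
E
```

```text
clock: 19.32
tool_pos: [0.4716, -0.1988, 0.1594]
orientation: [-179.8, -0.1, 169.8]
force: [-0.7, -0.5, -0.5]
opening: 0.0445
orange 854 [ 10.7 151. ] [  0 103  27  89] [ 0.394  -0.3293  0.122 ]
orange 5755 [362.8 369.8] [139 359 414  19] [ 0.5631 -0.1624  0.122 ]
teal 3269 [161.8 164.6] [129 134  67  63] [ 0.415  -0.2528  0.122 ]
teal 2714 [280.9 244.6] [253 215  57  60] [ 0.4709 -0.1984  0.122 ]
blue 3056 [281.4 165.5] [251 134  62  64] [ 0.4267 -0.1903  0.122 ]
pos [ 0.4715 -0.199   0.1593] rpy [-1.7984e+02 -1.0000e-01  1.6980e+02] t 19.38 F [-0.  -0.2  0.9] open 0.0452
delta [-0.0011  0.0003  0.0633] rot [-0.0028 -0.0018  0.0018]
```

View pics/w13.png

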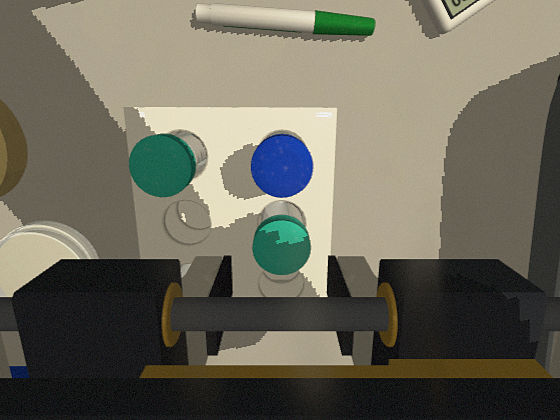

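```bash
python3 -m pendant '[[0,0.0005,0.03,-0.003,-0.002,0.002,0.02],[0,0.0005,0.063,-0.003,-0.002,0.002,0.02],[0,0.0005,0.063,-0.003,-0.002,0.002,0.02],[0,0.0005,0.063,-0.003,-0.002,0.002,0.02],[0,0.0005,0.063,-0.003,-0.002,0.002,-0.4],[0,0.0005,0.063,-0.003,-0.002,0.002,-0.4],[0,0.0005,0.063,-0.003,-0.002,0.002,-0.4],[0,0.0005,0.063,-0.003,-0.002,0.002,-0.4]]'
python3 -m pendant '[[0,0,-0.04,0,0,0,-0.4],[0,0,-0.1,0,0,0,-0.4],[0,0,-0.15,0,0,0,-0.4],[0,0,-0.2,0,0,0,-0.4],[0,0,-0.2,0,0,0,-0.4]]'
python3 - <<'E'
from h import *
s=snapshot("side"); cv2.imwrite("pics/s14.png",s["image"])
go(.579,.1018,.295,169.7)
E
```

```text
clock: 20.38
tool_pos: [0.4721, -0.1994, 0.0971]
orientation: [180.0, 0.1, 169.6]
force: [-0.1, 2.0, 6.0]
opening: 0.0329
clock: 21.0
tool_pos: [0.4728, -0.1999, 0.3003]
orientation: [180.0, 0.4, 169.6]
force: [-0.4, 0.3, -1.7]
opening: 0.0327
pos [ 0.4717 -0.1994  0.2976] rpy [179.96   0.18 169.61] t 21.05 F [ 0.6  0.3 -2.4] open 0.0327
delta [-0.0512  0.3156  0.003 ] rot [ 0.0008  0.0031 -0.0016]
```

View pics/s14.png

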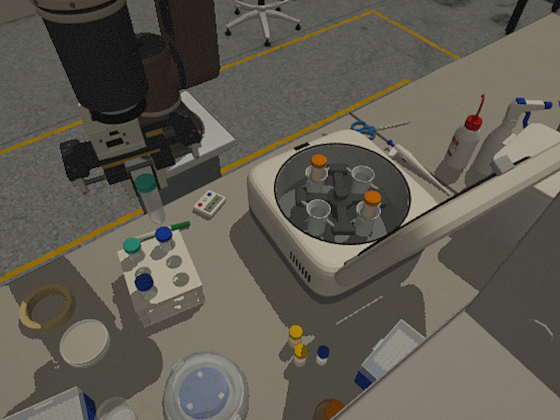

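```bash
python3 -c "
from h import *
go(.56,.2503,.305,169.7)"
```

```text
pos [ 0.4717 -0.1994  0.2976] rpy [179.96   0.18 169.61] t 21.05 F [ 0.6  0.3 -2.4] open 0.0327
delta [-0.0058  0.4582 -0.007 ] rot [ 0.0008  0.0031 -0.0016]
```

```bash
python3 -m pendant '[[-0.006,0.458,-0.007,0.001,0.003,-0.0015,-0.4],[-0.006,0.458,-0.007,0.001,0.003,-0.0015,-0.4],[-0.006,0.458,-0.007,0.001,0.003,-0.0015,-0.4],[-0.006,0.458,-0.007,0.001,0.003,-0.0015,-0.4],[-0.006,0.458,-0.007,0.001,0.003,-0.0015,-0.4],[-0.006,0.458,-0.007,0.001,0.003,-0.0015,-0.4],[-0.006,0.458,-0.007,0.001,0.003,-0.0015,-0.4],[-0.006,0.458,-0.007,0.001,0.003,-0.0015,-0.4],[-0.006,0.458,-0.007,0.001,0.003,-0.0015,-0.4],[-0.006,0.458,-0.007,0.001,0.003,-0.0015,-0.4],[-0.006,0.458,-0.007,0.001,0.003,-0.0015,-0.4],[-0.006,0.458,-0.007,0.001,0.003,-0.0015,-0.4]]'
python3 - <<'E'
from h import *
o=ctrl.get_obs(); s=snapshot("wrist"); cv2.imwrite("pics/w15.png",s["image"])
print(proj(s,[.5596,.2503,.14],o))
go(.56,.2503,.195,169.7)
E
```

```text
clock: 22.55
tool_pos: [0.5596, 0.2491, 0.3034]
orientation: [-180.0, -0.2, 169.6]
force: [-0.5, -0.5, -0.6]
opening: 0.0328
[281.18313169 194.32621187]
pos [0.5596 0.2493 0.3034] rpy [-179.97   -0.18  169.65] t 22.6 F [-0.   0.2 -1.3] open 0.0328
delta [-0.0005  0.0011  0.1084] rot [-0.0005 -0.0031 -0.0009]
```

View pics/w15.png

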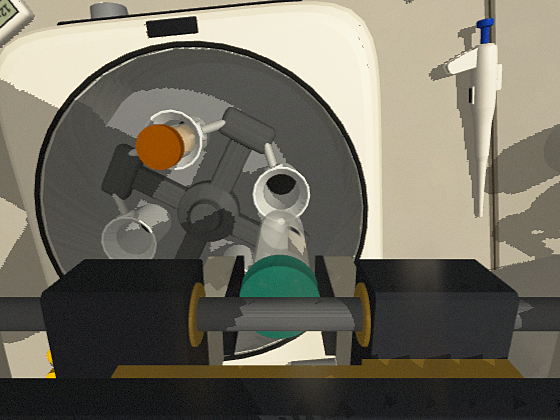

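```bash
python3 -m pendant '[[-0.0003,0.001,0.03,0,-0.003,-0.001,-0.4],[-0.0003,0.001,0.06,0,-0.003,-0.001,-0.4],[-0.0003,0.001,0.085,0,-0.003,-0.001,-0.4],[-0.0003,0.001,0.108,0,-0.003,-0.001,-0.4],[-0.0003,0.001,0.108,0,-0.003,-0.001,-0.4]]'
python3 -m pendant '[[0,0,0.015,0,0,0,-0.4],[0,0,0.03,0,0,0,-0.4],[0,0,0.033,0,0,0,-0.4],[0,0,0.033,0,0,0,-0.4]]'
```

```text
clock: 23.22
tool_pos: [0.5588, 0.25, 0.1934]
orientation: [-179.8, -0.2, 169.7]
force: [-0.3, -0.3, -0.2]
opening: 0.0331
clock: 23.72
tool_pos: [0.5598, 0.251, 0.1619]
orientation: [-179.9, -0.0, 169.8]
force: [-0.5, 0.5, -0.9]
opening: 0.0327
```

```bash
python3 -m pendant '[[0,-0.0005,0.0015,0,0,0,-0.4],[0,-0.0005,0.003,0,0,0,-0.4],[0,-0.0005,0.003,0,0,0,-0.4]]'
```

```text
clock: 24.1
tool_pos: [0.5597, 0.2505, 0.1592]
orientation: [-180.0, -0.0, 169.8]
force: [0.1, -1.0, -1.0]
opening: 0.0327
```

```bash
python3 -m pendant '[[0,0,0.001,0,0,0,-0.4],[0,0,0.0015,0,0,0,-0.4]]'
```

```text
clock: 24.35
tool_pos: [0.5604, 0.2509, 0.1589]
orientation: [180.0, 0.1, 169.8]
force: [-1.4, -0.9, 9.1]
opening: 0.033
```

Seated (9 N from the floor). Release, rise.

```bash
python3 -m pendant '[[0,0,0,0,0,0,0.02],[0,0,0,0,0,0,0.02],[0,0,0,0,0,0,0.02],[0,0,-0.03,0,0,0,0.02],[0,0,-0.08,0,0,0,0.02],[0,0,-0.13,0,0,0,0.02],[0,0,-0.13,0,0,0,0.02]]'
python3 - <<'E'
from h import *
o=ctrl.get_obs(); s=snapshot("wrist"); cv2.imwrite("pics/w16.png",s["image"])
go(.4155,-.2545,.19,169.7)
E
```

```text
clock: 25.22
tool_pos: [0.5614, 0.2515, 0.2922]
orientation: [179.8, 0.3, 169.8]
force: [-0.1, -0.1, -0.6]
opening: 0.0448
pos [0.5603 0.251  0.2894] rpy [1.7989e+02 1.1000e-01 1.6976e+02] t 25.27 F [ 0.3 -0.4 -1. ] open 0.0445
delta [ 0.0528 -0.5234  0.0983] rot [0.002  0.0019 0.0011]
```

View pics/w16.png

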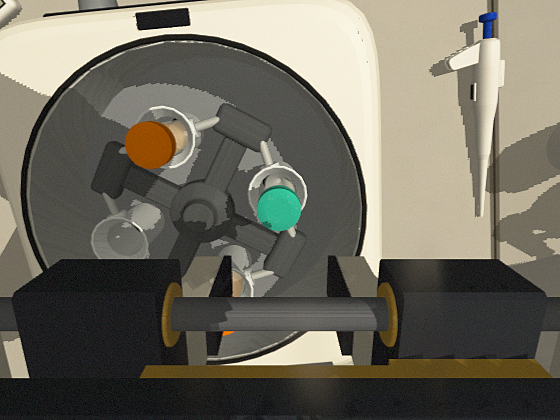

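```bash
python3 -m pendant '[[0.053,-0.523,0.08,0.002,0.002,0.001,0.02],[0.053,-0.523,0.08,0.002,0.002,0.001,0.02],[0.053,-0.523,0.08,0.002,0.002,0.001,0.02],[0.053,-0.523,0.08,0.002,0.002,0.001,0.02],[0.053,-0.523,0.1,0.002,0.002,0.001,0.02],[0.053,-0.523,0.1,0.002,0.002,0.001,0.02],[0.053,-0.523,0.1,0.002,0.002,0.001,0.02],[0.053,-0.523,0.1,0.002,0.002,0.001,0.02],[0.053,-0.523,0.1,0.002,0.002,0.001,0.02],[0.053,-0.523,0.129,0.002,0.002,0.001,0.02],[0.053,-0.523,0.129,0.002,0.002,0.001,0.02],[0.053,-0.523,0.129,0.002,0.002,0.001,0.02]]'
python3 - <<'E'
from h import *
o=ctrl.get_obs(); s=snapshot("wrist"); cv2.imwrite("pics/w17.png",s["image"])
for c in caps(s["image"],800)[:9]: print(c[0],c[1],c[2].round(1),c[3],onz(s,*c[2],.122,o).round(4))
go(.4155,-.2545,.096,169.7)
E
```

```text
clock: 26.78
tool_pos: [0.4146, -0.2547, 0.1593]
orientation: [-179.8, -0.2, 169.7]
force: [-0.4, -0.8, -0.3]
opening: 0.0445
orange 3803 [ 49.  201.4] [  0 138 110 121] [ 0.3665 -0.3749  0.122 ]
orange 5783 [361.7 369.8] [140 359 413  19] [ 0.5058 -0.219   0.122 ]
teal 2710 [279.5 243.3] [251 214  58  60] [ 0.4129 -0.255   0.122 ]
blue 2394 [391.3 239.3] [362 214  62  57] [ 0.4217 -0.1925  0.122 ]
pos [ 0.415  -0.2546  0.1597] rpy [-1.7981e+02 -1.1000e-01  1.6976e+02] t 26.82 F [ 0.4 -1.2  0.5] open 0.0447
delta [-0.0006  0.0004  0.0637] rot [-0.0033 -0.0019  0.0011]
```

View pics/w17.png

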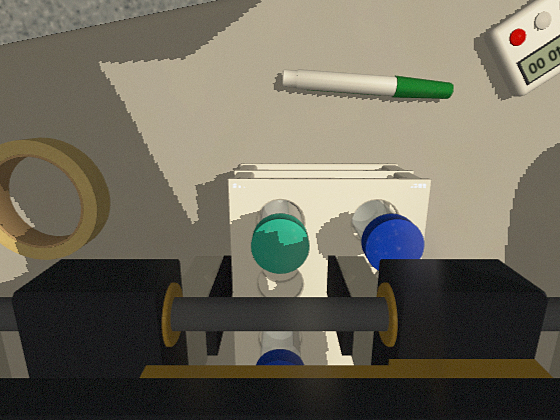

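Teal cap centred at (279,243), aligned as in the earlier grasps. Descend, grip and lift.

```bash
python3 -m pendant '[[0.0007,0,0.03,-0.003,-0.002,0.001,0.02],[0.0007,0,0.0635,-0.003,-0.002,0.001,0.02],[0.0007,0,0.0635,-0.003,-0.002,0.001,0.02],[0.0007,0,0.0635,-0.003,-0.002,0.001,0.02],[0.0007,0,0.0635,-0.003,-0.002,0.001,-0.4],[0.0007,0,0.0635,-0.003,-0.002,0.001,-0.4],[0.0007,0,0.0635,-0.003,-0.002,0.001,-0.4],[0.0007,0,0.0635,-0.003,-0.002,0.001,-0.4]]'
python3 -m pendant '[[0,0,-0.04,0,0,0,-0.4],[0,0,-0.1,0,0,0,-0.4],[0,0,-0.15,0,0,0,-0.4],[0,0,-0.2,0,0,0,-0.4],[0,0,-0.2,0,0,0,-0.4]]'
python3 - <<'E'
from h import *
s=snapshot("side"); cv2.imwrite("pics/s18.png",s["image"])
go(.579,.102,.30,169.7)
E
```

```text
clock: 27.82
tool_pos: [0.4146, -0.2551, 0.0967]
orientation: [-180.0, 0.1, 169.7]
force: [-0.9, 0.2, 6.8]
opening: 0.0323
clock: 28.45
tool_pos: [0.4153, -0.2556, 0.2999]
orientation: [-180.0, 0.4, 169.7]
force: [-0.2, 0.2, -1.2]
opening: 0.033
pos [ 0.4142 -0.2549  0.2972] rpy [179.99   0.19 169.64] t 28.5 F [-0.2 -1.  -1.9] open 0.0326
delta [-0.0979  0.3808 -0.0023] rot [ 0.0003  0.0034 -0.0011]
```

View pics/s18.png

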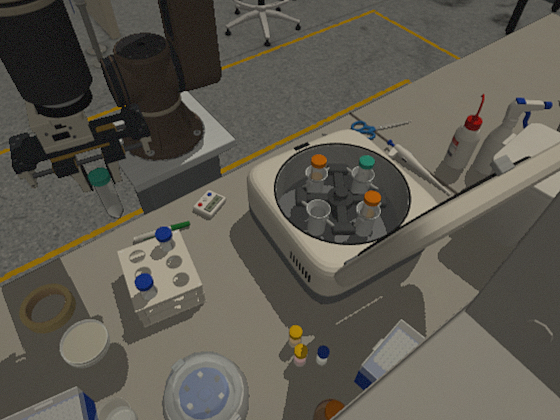

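```bash
python3 -m pendant '[[-0.098,0.381,-0.002,0,0.003,-0.001,-0.4],[-0.098,0.381,-0.002,0,0.003,-0.001,-0.4],[-0.098,0.381,-0.002,0,0.003,-0.001,-0.4],[-0.098,0.381,-0.002,0,0.003,-0.001,-0.4],[-0.098,0.381,-0.002,0,0.003,-0.001,-0.4],[-0.098,0.381,-0.002,0,0.003,-0.001,-0.4],[-0.098,0.381,-0.002,0,0.003,-0.001,-0.4],[-0.098,0.381,-0.002,0,0.003,-0.001,-0.4],[-0.098,0.381,-0.002,0,0.003,-0.001,-0.4],[-0.098,0.381,-0.002,0,0.003,-0.001,-0.4],[-0.098,0.381,-0.002,0,0.003,-0.001,-0.4]]'
python3 - <<'E'
from h import *
o=ctrl.get_obs(); s=snapshot("wrist"); cv2.imwrite("pics/w19.png",s["image"])
print(proj(s,[.579,.1015,.14],o))
go(.5793,.1018,.195,169.7)
E
```

```text
clock: 29.88
tool_pos: [0.5784, 0.1014, 0.2979]
orientation: [180.0, -0.2, 169.6]
force: [0.3, -0.4, -0.6]
opening: 0.0322
[279.94285221 196.6637351 ]
pos [0.5784 0.1015 0.2979] rpy [ 1.7997e+02 -1.7000e-01  1.6965e+02] t 29.93 F [-0.1  0.  -0.4] open 0.033
delta [-0.0012  0.0004  0.1029] rot [ 0.0004 -0.003  -0.0009]
```

View pics/w19.png

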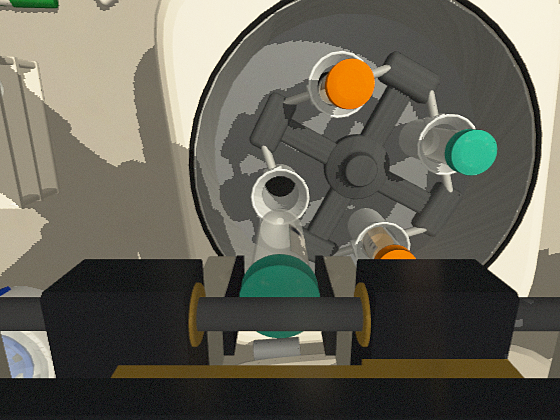

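```bash
python3 -m pendant '[[-0.001,0.0003,0.03,0,-0.003,-0.001,-0.4],[-0.001,0.0003,0.06,0,-0.003,-0.001,-0.4],[-0.001,0.0003,0.085,0,-0.003,-0.001,-0.4],[-0.001,0.0003,0.103,0,-0.003,-0.001,-0.4],[-0.001,0.0003,0.103,0,-0.003,-0.001,-0.4]]'
python3 -m pendant '[[0,0,0.015,0,0,0,-0.4],[0,0,0.03,0,0,0,-0.4],[0,0,0.033,0,0,0,-0.4],[0,0,0.033,0,0,0,-0.4]]'
```

```text
clock: 30.55
tool_pos: [0.5784, 0.1019, 0.1933]
orientation: [-179.9, -0.2, 169.7]
force: [0.4, 0.7, -0.5]
opening: 0.033
clock: 31.05
tool_pos: [0.5792, 0.1024, 0.1613]
orientation: [-180.0, -0.0, 169.8]
force: [0.2, 0.4, -0.0]
opening: 0.0327
```

```bash
python3 -m pendant '[[0,-0.0005,0.0015,0,0,0,-0.4],[0,-0.0005,0.0025,0,0,0,-0.4],[0,-0.0005,0.0025,0,0,0,-0.4]]'
```

```text
clock: 31.42
tool_pos: [0.5792, 0.102, 0.1591]
orientation: [180.0, -0.0, 169.8]
force: [0.8, 0.2, 1.2]
opening: 0.0326
```

```bash
python3 -m pendant '[[0,0,0.001,0,0,0,-0.4],[0,0,0.0013,0,0,0,-0.4]]'
```

```text
clock: 31.68
tool_pos: [0.5798, 0.1021, 0.1587]
orientation: [180.0, 0.1, 169.8]
force: [-1.2, -0.1, 5.5]
opening: 0.0323
```

```bash
python3 -m pendant '[[0,0,0,0,0,0,0.02],[0,0,0,0,0,0,0.02],[0,0,0,0,0,0,0.02],[0,0,-0.03,0,0,0,0.02],[0,0,-0.08,0,0,0,0.02],[0,0,-0.14,0,0,0,0.02],[0,0,-0.17,0,0,0,0.02],[-0.04,0.07,-0.17,0,0,0,0.02],[-0.04,0.07,-0.17,0,0,0,0.02],[-0.04,0.07,-0.17,0,0,0,0.02],[-0.04,0.07,-0.17,0,0,0,0.02]]'
python3 - <<'E'
from h import *
o=ctrl.get_obs()
for n in ("wrist","scene","side"):
    s=snapshot(n); im=s["image"]; cv2.imwrite(f"pics/{n}20.png",im if n!="scene" else cv2.resize(im[110:330,140:380],None,fx=2.5,fy=2.5,interpolation=cv2.INTER_CUBIC))
    for c in caps(im,60):
        p=onz(s,*c[2],.184,o)
        if abs(p[0]-.57)<.12 and abs(p[1]-.176)<.12: print(n,c[0],c[2].round(1),p.round(4))
go(.6,.17,.33,169.7)
E
```

```text
clock: 33.05
tool_pos: [0.6306, 0.1633, 0.3273]
orientation: [-180.0, -0.1, 169.8]
force: [0.5, -0.2, 0.9]
opening: 0.0452
wrist orange [253.5  29.5] [0.4986 0.167  0.184 ]
wrist orange [308.8 209.2] [0.6432 0.186  0.184 ]
wrist teal [372.7  96.3] [0.5615 0.2493 0.184 ]
wrist teal [196.6 153.1] [0.58   0.1034 0.184 ]
scene orange [285.6 150.3] [0.5006 0.1612 0.184 ]
scene orange [340.2 164.1] [0.6471 0.1807 0.184 ]
side orange [318.3 160.8] [0.5043 0.1631 0.184 ]
side orange [371.9 197.6] [0.6501 0.1826 0.184 ]
side teal [366.3 161.7] [0.5682 0.2462 0.184 ]
side teal [320.2 197. ] [0.587  0.0986 0.184 ]
pos [0.6306 0.1631 0.3281] rpy [ 1.7998e+02 -1.0000e-02  1.6973e+02] t 33.2 F [-0.8  0.5  0.1] open 0.0445
delta [ 0.0314  0.0014 -0.0019] rot [ 0.0003 -0.0001  0.0006]
```

View pics/wrist20.png

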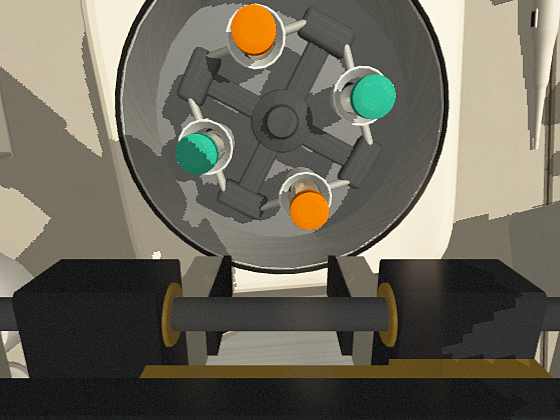

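View pics/side20.png

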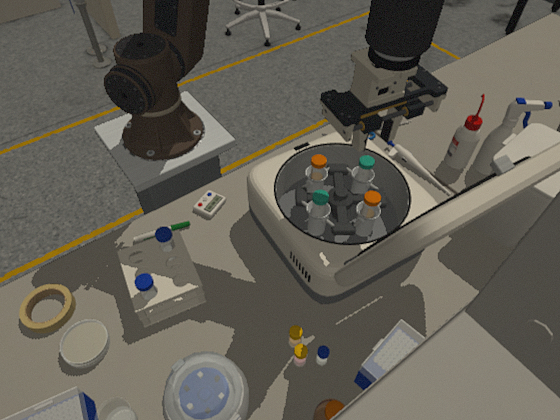

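View pics/scene20.png

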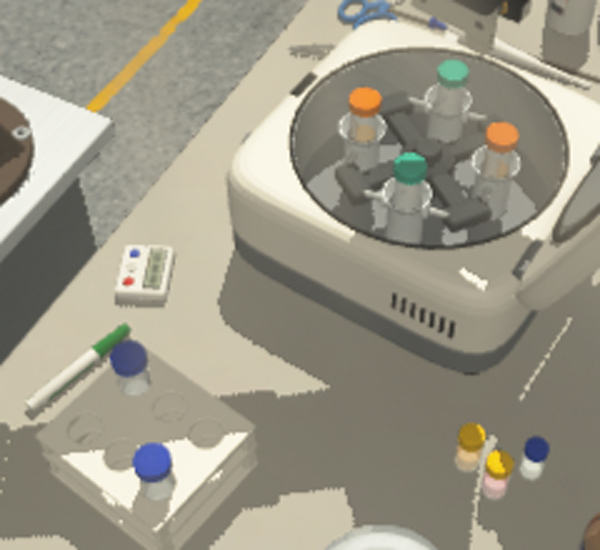

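```bash
python3 -c "
from plant import ctrl
print(ctrl.close_job())"
```

```text
the job is handed in; nothing more can be done
None
```

All four tubes are in the rotor and the job is handed in at about 33 s. The orange caps are in the near and far buckets and the teal caps in the left and right ones, so each colour sits straight across the rotor from its twin. I lowered each tube until the wrist felt the bucket floor (5–10 N), then let go, so none was dropped in.

**Last checks:** the wrist view placed all four caps within about 4 mm of their bucket centres, at the height of a seated tube. All four stand upright, and both blue tubes are still in the rack. The gripper was open and clear, about 0.14 m above the caps.

**What disagreed:**
- **Camera offset:** the scene and side cameras put the same caps 2–8 mm away from the wrist camera's positions. I worked from the wrist camera throughout.
- **Scene check of the teal caps:** the colour check on the final scene picture did not pick up the teal caps, though they are plainly visible in it.
- **First orange tube:** it showed a 6 N sideways force as it touched the bottom, and stood upright in its bucket after release.

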